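# Tip the nuts into the pick corner of a locked tip-up tray

## Robot

A 6-joint arm with a two-finger parallel gripper is mounted at the origin on a cart in front of the work surface, level with it; the furniture and walls round the work are solid. World frame = base frame: x ahead of the robot, y to its left, z up, the work surface at z = 0. Lengths are in m, angles in rad, forces in N, time in s.
With the tool pointing down it reaches from about 0.35 to 0.975 m from the base axis. Payload 4.9 kg.
Tool frame: the origin (TCP) lies at the very end of the fingers, on their centre line; the grasp point (between the pads) lies 19 mm behind it (ctrl.pinch_z is the distance from the TCP to the grasp point, in m); z points along the fingers, y is the direction in which the jaws open and shut (so a half turn about z gives the same grasp; the last joint's range is limited). The gripper opens to 85 mm and grips with 20 to 120 N. Pads are 22 mm wide; open, the fingers measure 114 mm over their backs; the gripper's body (76 mm by 85 mm) begins 54 mm behind the grasp point. The pads swing forward as they close: fully open they stand 13 mm farther back than shut.
Start: joints at [-1.318, 0.053, 1.613, -0, 1.476, -0.119], TCP at [0.227, -0.582, 0.231] pointing down, gripper open.
Joint ranges: [-3.01, 3.01], [-1.01, 2.22], [0.06, 2.58], [-1.02, 4.17], [0.09, 2.62], [-3.14, 3.14]. Speed limits (rad/s): [2.57, 2.57, 3.14, 3.14, 3.14, 3.14].

## Interface

Orientations are given as a rotation vector (axis times angle).
In Python, from station import ctrl gives the robot as it stands.
- The arm moves only by the tool carry_out, never from a script. Its argument "series" is a list of rows, each a list of 7 numbers: the shift along the world's x, y, z each as a share of 0.025 m, from -1 to 1, then the turn, a rotation vector about the world's x, y, z each as a share of 0.1 rad, from -1 to 1, then the opening, from 0 (shut) to 1 (fully open). A call has 1 to 12 rows; each row shifts and turns the commanded pose from where the row before left it; what a row does not reach is not made up. A row lasts 1/10 s, in which the tool goes at most 50 mm and 8.59 degrees, less where a joint would pass 70% of its speed; a pose out of reach is approached as far as the arm can. A call with a number of a shift or a turn outside -1 to 1 is refused whole. A call with a gripper value outside its range is refused whole. The fingers move at their own pace and stop on an object; "grip_force" is the grip in N (left out, the last holds). Time passes only in rows, so rows that do not move let the fingers close. It gives the time, the measured TCP pose, the force and the opening at its end, in the units of the state.
- ctrl.get_obs(): the state, without advancing time (a new reading comes with each control period).
- ctrl.get_image(name): name is "scene" or "side" or "wrist"; returns a dict with "frame" (480x640x3 uint8, blue, green, red), "fx", "fy", "cx", "cy" (pixels), "R" (3x3) and "t" (3): a world point X has camera coordinates R X + t; the wrist camera has in their place "hand_eye" (4x4, takes a point from camera to tool coordinates, whose origin is the TCP and whose axes are the flange's). Camera axes: x right, y down, z forward; pixel columns grow to the right and rows downward; lengths in m; the calibration is good to about 2 mm. The wrist camera is an equidistant fisheye: a pixel r from the principal point sees the ray r / f radians off the axis. A picture is of the moment at which its call begins: read the wrist's pose just before it. There is no depth.
- ctrl.finish_job(): hands the job in, once; it reports no verdict.
Trained networks look in a picture, given as the dict that the camera call returned (one of the last four; its "shot" number tells which), for a name from the list of things; names that differ only in an ending like _2 or _b are one class to them, and where a whole thing is asked for, a point or a joint stands for the part that bears it (a point fixed in the world has none). Each returns a list of dicts, best first, with "p" (0 to 1); they miss things now and then, are a little off and sometimes report something else, mostly with a low value. They report only what shows in the picture. A call takes as long as a camera call.
- ctrl.trace(picture, name): "mask" (480x640 bool, what is visible of it) and "rect" ([left, top, width, height] as shares, 0 to 1, of the picture: columns of its width, rows of its height, round what is visible of it).
- ctrl.mark_of(picture, name): "position" ([column, row] as shares, 0 to 1, of the picture: columns of its width, rows of its height: a listed point, or the origin of a listed thing).
The state is a dict: "t": time; "q": joint angles; "dq": joint speeds; "effort": joint torques, N m; "tool_pos": TCP position; "tool_rot": TCP orientation; "contact_force": force on the tool from outside, world axes, zero at the start; "wrist_torque": the same for the moment, N m; "opening": finger opening in m.
Only numpy, scipy, OpenCV 4.12 (cv2) and the standard library are available. Lean on these libraries where they do the work, as an engineer would, in place of code of your own. Each camera call takes 0.05 s, during which the arm holds its last target.

## Task

The tip-up tray on the bench is locked level and five loose nuts lie scattered in it. Take the black sprung locking knob, pull it straight out to its stop while the tray is still level, and without letting go of it swing the tray up by about 30 degrees or more, until all five nuts have slid down into the pick corner beside the hinge. Finish while holding: keep the tray up, steady, with the knob still pulled out. Do not touch the nuts, and leave the other things on the bench where they are.

Things in the scene. Friction and masses are not known exactly. Their poses are not given: they have to be found in the camera images.
- tray_mid (a point): centre of the inner floor of the tip-up tray, a square dark steel pan, 140 x 140 mm inside, walls 3 mm thick and 36 mm high, set cornerwise on a hinged bar over a grey base plate. x points along the diagonal from the pick corner to the locked end (and tips up with the tray), y is parallel to the hinge, z the floor's normal. Level, the floor is 52 mm and the rim 91 mm above the bench
- pick_corner (a point): inner bottom corner of the tray, beside the hinge, where the nuts shall gather; 99 mm from tray_mid along its -x, at floor level, axes as tray_mid. The hinge axis (parallel to y) lies 11 mm from here along +x and 12 mm below the floor. Five nuts packed there lie within about 60 mm of it
- tray (a joint): tilt of the tray about its hinge, rad: 0 = level on its rubber stop, positive = locked end swung up, end stop at 0.75. Barred while the pin is in the lock bracket; falls back when let go. 3 to 5 N upward at the knob carry it. The floor is slick: nuts start sliding at 10 to 15 degrees and run along the walls into the corner at 25 to 35
- plunger (a joint): how far the sprung locking pin is pulled out, m: 0 = home in the hole of the lock bracket, 0.014 = out at its stop; clear of the bracket from about 0.011. It moves along tray_mid's -y; the spring pulls back with 3.2 N at home and 5.8 N at the stop
- knob: black knob on the outer end of the locking pin, 25 mm diameter (29 mm at its outer rim), 24 mm long, axis along tray_mid's y, spinning freely on the pin; origin at its centre: tray_mid + (140, -50, 10) mm with the pin home, 62 mm above the bench. Free on three sides and above. It rides with the tray: from the hinge axis 228 mm along tray_mid's x and 22 mm along z
- nut_1: one of the five identical loose hex nuts in the tray, bright steel, 21 mm across flats, 24 mm across corners, 10 mm thick, 20 g, lying flat; origin at the centre of its underside, z up along the bore
- nut_2: one of the five identical loose hex nuts in the tray, bright steel, 21 mm across flats, 24 mm across corners, 10 mm thick, 20 g, lying flat; origin at the centre of its underside, z up along the bore
- nut_3: one of the five identical loose hex nuts in the tray, bright steel, 21 mm across flats, 24 mm across corners, 10 mm thick, 20 g, lying flat; origin at the centre of its underside, z up along the bore
- nut_4: one of the five identical loose hex nuts in the tray, bright steel, 21 mm across flats, 24 mm across corners, 10 mm thick, 20 g, lying flat; origin at the centre of its underside, z up along the bore
- nut_5: one of the five identical loose hex nuts in the tray, bright steel, 21 mm across flats, 24 mm across corners, 10 mm thick, 20 g, lying flat; origin at the centre of its underside, z up along the bore
- grease_tin: bystander: round tin, 65 mm diameter, 33 mm high, origin under its centre, beside the pick corner end of the stand
- bit_holder: bystander: standing dark bit holder, 20 mm diameter, 56 mm high, origin under its centre, behind the stand
- oil_bottle: bystander: white bottle with a long nozzle, 55 mm diameter, 190 mm high, origin under its centre
- torque_tester: bystander: dark hand-held torque meter lying flat, 120 x 75 x 35 mm, origin under its centre

How it is judged:
On the way:
1. the knob is pulled out to its stop (at least 11 mm) in the gripper while the tray is still level (value of joint plunger above 0.011 m and value of joint tray below 0.07 rad and contact force between the fingers and knob above 1.5 N), for 0.1 s.
At the end, for the whole second after the job is handed in: The gripper still holds the knob (over 1.5 N on it), pulled out at least 9 mm; the tray is tilted at least 0.42 rad (24 degrees) and at rest; each nut's centre lies within 68 mm of the tray's inner pick corner and is at rest (value of joint tray above 0.42 rad and value of joint plunger above 0.009 m and contact force between the fingers and knob above 1.5 N and velocity of joint tray between -0.05 and 0.05 rad/s and distance between each of nut_1, nut_2, nut_3, nut_4, nut_5 and pick_corner below 0.068 m and linear speed of each of nut_1, nut_2, nut_3, nut_4, nut_5 below 0.02 m/s); the arm keeps its last pose, push and grip.
It fails at once if the gripper touched a nut (contact force between the fingers and nut_1 above 0.3 N or contact force between the fingers and nut_2 above 0.3 N or contact force between the fingers and nut_3 above 0.3 N or contact force between the fingers and nut_4 above 0.3 N or contact force between the fingers and nut_5 above 0.3 N).
It fails at once if a nut left the tray (distance between any of nut_1, nut_2, nut_3, nut_4, nut_5 and tray_mid above 0.13 m).
It fails at once if a bystander was moved by more than 20 mm (distance of any of grease_tin, bit_holder, oil_bottle, torque_tester from where it was at the start of the episode above 0.02 m).
It also fails if it takes over 40 s, if anything falls off the work surface, if the arm or the gripper's body presses on something with over 40 N, if the wrist force passes 120 N, or if a joint passes its speed limit or range.

## Working session

There is one attempt and no reset: what is moved stays moved. The work goes in short steps, Python scripts to look and compute and a tool call to move; the robot and the scene stay as the last step left them, time stands still between calls to the robot, and variables do not carry over. Pictures are saved under pics/ and viewed, and the job is handed in when it is done.

Besides the shell and the picture viewer there is one more tool, called by a JSON object that holds its "fn" and its "kwargs". carry_out: Moves the arm, as the interface text tells. Shift numbers are shares of 0.025 m and turn numbers shares of 0.1 rad, none past 1 either way. Its arguments: {"type":"object","properties":{"series":{"type":"array"},"grip_force":{"type":"number"}},"required":["series"]}

```bash
mkdir -p pics; ls
python3 - <<'E'
from station import ctrl
import cv2
o=ctrl.get_obs(); print(o)
for n in ["scene","side","wrist"]:
    p=ctrl.get_image(n); cv2.imwrite(f"pics/{n}0.png",p["frame"])
    print(n,[ (k,p[k]) for k in p if k!="frame"])
    for nm in ["tray_mid","pick_corner","knob"]:
        print(nm,[(r["p"],r["position"][0]*640,r["position"][1]*480) for r in ctrl.mark_of(p,nm)[:2]])
E
```

```text
pics
{'t': 0.0, 'q': array([-1.31802015e+00,  5.33508627e-02,  1.61428685e+00,  1.62832487e-05,
        1.47601309e+00, -1.19050523e-01]), 'dq': array([-0.00048965, -0.00168155,  0.00159972, -0.00122879, -0.00110167,
       -0.00023505]), 'effort': array([ 1.94059639e-04, -3.93685985e+01, -3.70175529e+01, -1.33215194e-04,
        7.17879055e-03,  1.86138518e-07]), 'tool_pos': array([ 0.22689199, -0.58169291,  0.23007102]), 'tool_rot': array([-3.08543742e+00, -5.80323060e-01,  1.90474048e-04]), 'contact_force': array([ 0.02143015,  0.26087563, -0.31735495]), 'wrist_torque': array([ 0.01241452, -0.02135525, -0.0259809 ]), 'opening': 0.08543598782172548}
scene [('fx', 456.47500029040293), ('fy', 456.47500029040293), ('cx', 324.06448156529285), ('cy', 236.55810770152263), ('R', array([[-0.64173274, -0.76667879,  0.01956336],
       [-0.49246775,  0.39238692, -0.77685779],
       [ 0.58792398, -0.5081694 , -0.62937211]])), ('t', array([0.22826173, 0.33101012, 0.7440107 ])), ('shot', 1)]
tray_mid [(0.68, 316.928, 245.616)]
pick_corner [(0.95, 285.824, 267.12)]
knob [(0.72, 339.712000000000
[... 365 characters left out ...]
.14702473, 0.78856113])), ('shot', 2)]
tray_mid [(0.98, 340.79999999999995, 265.584)]
pick_corner [(0.83, 343.10400000000004, 298.896)]
knob [(0.72, 361.92, 219.60000000000002)]
wrist [('fx', 371.64829954431775), ('fy', 371.64829954431775), ('cx', 320.55704036404427), ('cy', 236.74843406131248), ('hand_eye', array([[-3.53458671e-04, -9.54081175e-01, -2.99547970e-01,
         7.55379842e-02],
       [ 9.99999220e-01,  2.17371118e-05, -1.24920681e-03,
        -7.36365930e-05],
       [ 1.19835601e-03, -2.99548178e-01,  9.54080423e-01,
        -1.42732494e-01],
       [ 0.00000000e+00,  0.00000000e+00,  0.00000000e+00,
         1.00000000e+00]])), ('shot', 3)]
tray_mid []
pick_corner []
knob []
```

View pics/scene0.png

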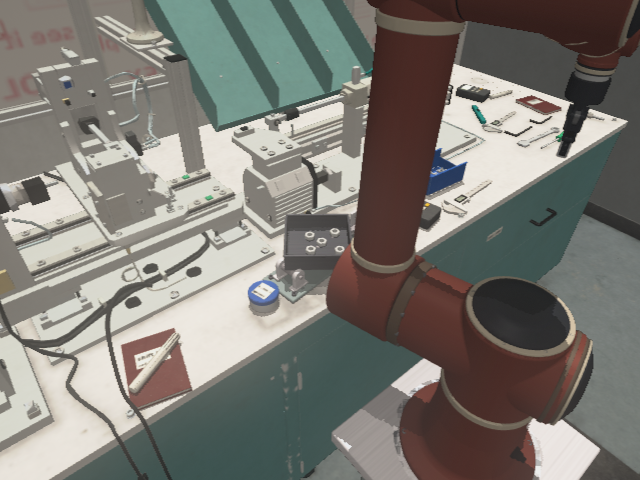

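View pics/side0.png

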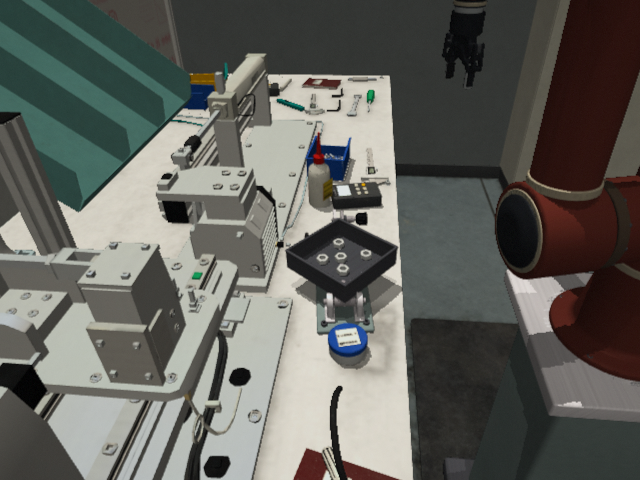

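```bash
cat > h.py <<'E'
import numpy as np, cv2
from scipy.optimize import least_squares
def proj(p,X):
    c=p["R"]@np.asarray(X)+p["t"]; return np.array([p["fx"]*c[0]/c[2]+p["cx"],p["fy"]*c[1]/c[2]+p["cy"]])
def ray_z(p,uv,z):
    d=p["R"].T@np.array([(uv[0]-p["cx"])/p["fx"],(uv[1]-p["cy"])/p["fy"],1]); o=-p["R"].T@p["t"]
    return o+d*(z-o[2])/d[2]
E
python3 - <<'E'
from station import ctrl
from h import *
for n in ["scene","side"]:
    p=ctrl.get_image(n)
    for nm,z in [("tray_mid",.052),("pick_corner",.052),("knob",.062),("grease_tin",0),("bit_holder",0),("oil_bottle",0),("torque_tester",0)]:
        for r in ctrl.mark_of(p,nm)[:2]:
            uv=np.array(r["position"])*[640,480]; print(n,nm,r["p"],uv.round(1),ray_z(p,uv,z).round(4))
E
```

```text
scene tray_mid 0.72 [318.1 245.8] [ 0.4798 -0.0849  0.052 ]
scene pick_corner 0.65 [286.9 269.7] [0.4602 0.0171 0.052 ]
scene grease_tin 0.77 [264.2 302.3] [0.4547 0.0829 0.    ]
scene torque_tester 0.81 [417.  214.8] [ 0.4611 -0.4137  0.    ]
side tray_mid 0.58 [341.7 265. ] [ 0.4771 -0.0759  0.052 ]
side pick_corner 0.96 [342.7 300.7] [0.4688 0.0212 0.052 ]
side knob 0.71 [347.3 350.9] [0.4543 0.1391 0.062 ]
side knob 0.55 [359.1 218.6] [ 0.4501 -0.2231  0.062 ]
side grease_tin 0.59 [347.2 349.3] [0.4569 0.0825 0.    ]
side oil_bottle 0.79 [318.5 202.5] [ 0.556  -0.3855  0.    ]
side torque_tester 0.82 [354.6 200. ] [ 0.4664 -0.4041  0.    ]
```

Run:
```python
import cv2, numpy as np
a=cv2.imread("pics/scene0.png")[200:310,240:380]; b=cv2.imread("pics/side0.png")[180:340,270:410]
cv2.imwrite("pics/c1.png",np.hstack([cv2.resize(a,(400,314),interpolation=2),cv2.resize(b[:110],(400,314),interpolation=2)]))
cv2.imwrite("pics/c2.png",cv2.resize(b[:100],(798,570),interpolation=2))
```

```text
(no output)
```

View pics/c1.png

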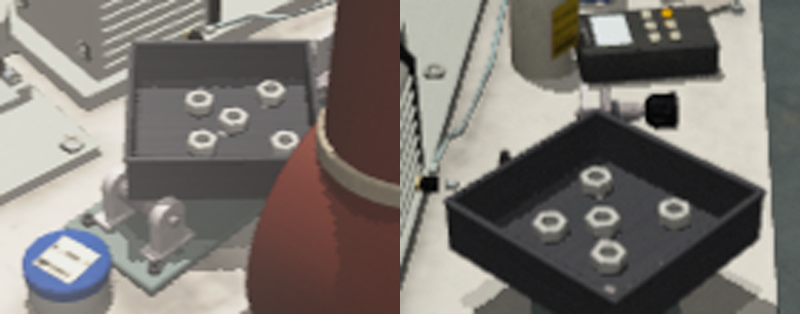

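View pics/c2.png

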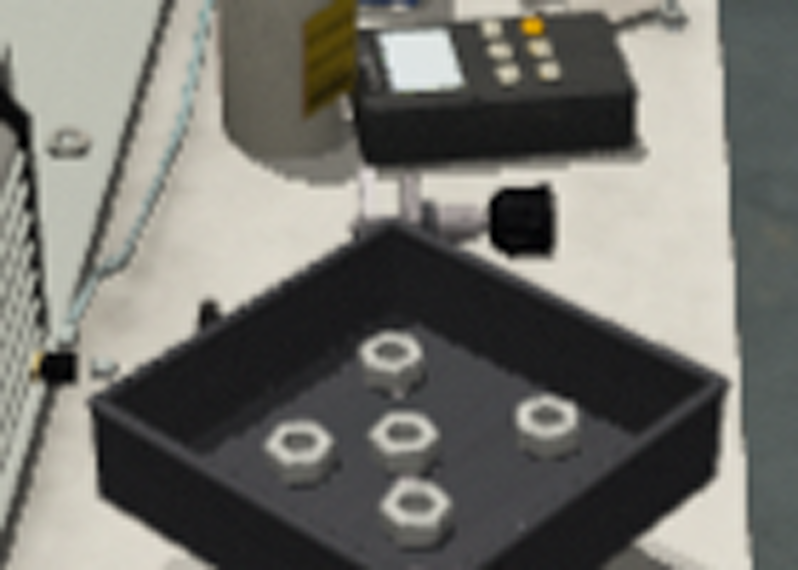

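Run:
```python
from station import ctrl
from h import *
p=ctrl.get_image("side")
F,Rr,L=[ray_z(p,u,.091) for u in [(339.6,218.9),(397.2,247.2),(286.1,250.2)]]
print(F,Rr,L,(Rr+L)/2,np.linalg.norm(Rr-L))
y=(L-Rr)[:2];y/=np.linalg.norm(y);x=np.array([y[1],-y[0]]);m=((Rr+L)/2)[:2]
print("x",x,"y",y, "pred knob",m+.14*x-.05*y, "F-m",(F[:2]-m)@x,(F[:2]-m)@y)
k=ray_z(p,(361.6,218.6),.062);print("knob",k)
from scipy.spatial.transform import Rotation as R
o=ctrl.get_obs();print(R.from_rotvec(o["tool_rot"]).as_matrix().round(3))
```

```text
[ 0.48823497 -0.17441098  0.091     ] [ 0.37617891 -0.0872071   0.091     ] [ 0.57826804 -0.06271548  0.091     ] [ 0.47722347 -0.07496129  0.091     ] 0.20356781625341594
x [ 0.12031183 -0.99273615] y [0.99273615 0.12031183] pred knob [ 0.44443032 -0.21995994] F-m 0.10005212032180887 -0.0010334658310296497
knob [ 0.44484242 -0.22349702  0.062     ]
[[ 0.932  0.363 -0.   ]
 [ 0.363 -0.932 -0.   ]
 [-0.     0.    -1.   ]]
```

{"fn": "carry_out", "kwargs": {"series": [[0.58,0.96,0,0,0,-0.167,1],[0.58,0.96,0,0,0,-0.167,1],[0.58,0.96,0,0,0,-0.167,1],[0.58,0.96,0,0,0,-0.167,1],[0.58,0.96,0,0,0,-0.167,1],[0.58,0.96,0,0,0,-0.167,1],[0.58,0.96,0,0,0,-0.167,1],[0.58,0.96,0,0,0,-0.167,1],[0.58,0.96,0,0,0,-0.167,1],[0.58,0.96,0,0,0,-0.167,1],[0.58,0.96,0,0,0,-0.167,1],[0.58,0.96,0,0,0,-0.167,1]], "grip_force": 40}}

```text
t: 2.65
tool_pos: [0.4015, -0.2933, 0.2315]
tool_rot: [3.13, 0.268, 0.001]
contact_force: [-0.4, 0.0, 0.1]
opening: 0.0854
```

{"fn": "carry_out", "kwargs": {"series": [[0.58,0.96,0,0,0,-0.167,1],[0.58,0.96,-0.4,0,0,-0.167,1],[0.58,0.96,-0.8,0,0,-0.167,1],[0,0,0,0,0,0,1],[0,0,0,0,0,0,1]]}}

```text
t: 3.15
tool_pos: [0.4444, -0.222, 0.201]
tool_rot: [-3.136, -0.193, 0.001]
contact_force: [-0.9, 0.3, 0.4]
opening: 0.0852
```

```bash
cat >> h.py <<'E'
from scipy.spatial.transform import Rotation as Rt
def wrist_ray_z(o,p,uv,z):
    d=np.array([uv[0]-p["cx"],uv[1]-p["cy"]]);r=np.hypot(*d);th=r/p["fx"]
    c=np.array([*(d/r*np.sin(th)),np.cos(th)])
    H=p["hand_eye"];Rw=Rt.from_rotvec(o["tool_rot"]).as_matrix()
    dw=Rw@H[:3,:3]@c; ow=Rw@H[:3,3]+o["tool_pos"]
    return ow+dw*(z-ow[2])/dw[2]
E
python3 - <<'E'
from station import ctrl
from h import *
o=ctrl.get_obs();p=ctrl.get_image("wrist");cv2.imwrite("pics/w1.png",p["frame"])
print(o["t"],o["tool_pos"],Rt.from_rotvec(o["tool_rot"]).as_matrix().round(3))
for nm,z in [("knob",.062),("tray_mid",.052),("pick_corner",.052)]:
    for r in ctrl.mark_of(p,nm)[:2]:
        uv=np.array(r["position"])*[640,480];print(nm,r["p"],uv,wrist_ray_z(o,p,uv,z))
E
```

```text
3.15 [ 0.44440939 -0.22196602  0.20100675] [[ 0.992  0.122 -0.001]
 [ 0.122 -0.992  0.   ]
 [-0.001 -0.    -1.   ]]
knob 0.95 [326.272 219.408] [ 0.44605142 -0.22608463  0.062     ]
knob 0.53 [ 49.28  165.312] [0.46925328 0.03322079 0.062     ]
tray_mid 0.67 [159.104 160.608] [ 0.47785507 -0.0818769   0.052     ]
tray_mid 0.22 [498.368 203.808] [ 0.47687299 -0.3732147   0.052     ]
pick_corner 0.6 [ 68.288 167.28 ] [0.46662323 0.01674313 0.052     ]
pick_corner 0.29 [326.08  222.384] [ 0.44093855 -0.22671484  0.052     ]
```

View pics/w1.png

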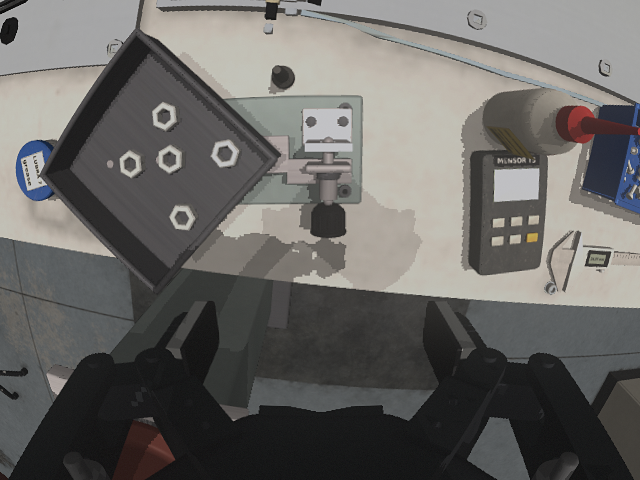

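{"fn": "carry_out", "kwargs": {"series": [[0.03,-0.14,-0.9,0,0,0,1],[0,0,-0.9,0,0,0,1],[0,0,-0.9,0,0,0,1],[0,0,-0.9,0,0,0,1],[0,0,-0.9,0,0,0,1],[0,0,-0.9,0,0,0,1],[0,0,-0.9,0,0,0,0.8],[0,0,0,0,0,0,0.6],[0,0,0,0,0,0,0.5]]}}

```text
t: 4.25
tool_pos: [0.4453, -0.2265, 0.0444]
tool_rot: [3.136, 0.189, 0.0]
contact_force: [-0.3, 0.6, 0.6]
opening: 0.0437
```

Run:
```python
from station import ctrl
from h import *
o=ctrl.get_obs();p=ctrl.get_image("wrist");cv2.imwrite("pics/w2.png",p["frame"])
print(o["t"],o["tool_pos"],o["contact_force"],o["opening"])
for r in ctrl.mark_of(p,"knob")[:2]:
        uv=np.array(r["position"])*[640,480];print(r["p"],uv,wrist_ray_z(o,p,uv,.062))
```

```text
4.25 [ 0.44531553 -0.22647055  0.04436179] [-0.28102293  0.56227524  0.60925211] 0.04372989501366446
0.72 [320.192 322.512] [ 0.44665265 -0.22616431  0.062     ]
```

View pics/w2.png

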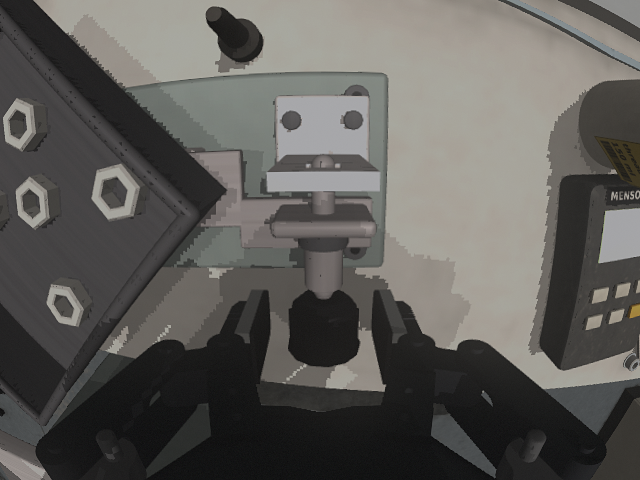

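The knob at about (323, 325) sits centred between the pads (265 and 377), with the tray clear on the left. Next I close the gripper.

{"fn": "carry_out", "kwargs": {"series": [[0,0,-0.05,0,0,0,0.3],[0,0,0,0,0,0,0.15],[0,0,0,0,0,0,0],[0,0,0,0,0,0,0],[0,0,0,0,0,0,0],[0,0,0,0,0,0,0]], "grip_force": 60}}

```text
t: 4.95
tool_pos: [0.4465, -0.2272, 0.0443]
tool_rot: [3.133, 0.19, 0.004]
contact_force: [-0.6, -3.4, 6.6]
opening: 0.025
```

Run:
```python
from station import ctrl
from h import *
o=ctrl.get_obs();p=ctrl.get_image("wrist");cv2.imwrite("pics/w3.png",p["frame"])
print(o["t"],o["tool_pos"],o["contact_force"],o["wrist_torque"],o["opening"])
```

```text
4.95 [ 0.44650237 -0.22716021  0.044274  ] [-0.60274537 -3.3743435   6.56586988] [-0.57331719  0.16279809  0.02482052] 0.025038385453935885
```

View pics/w3.png

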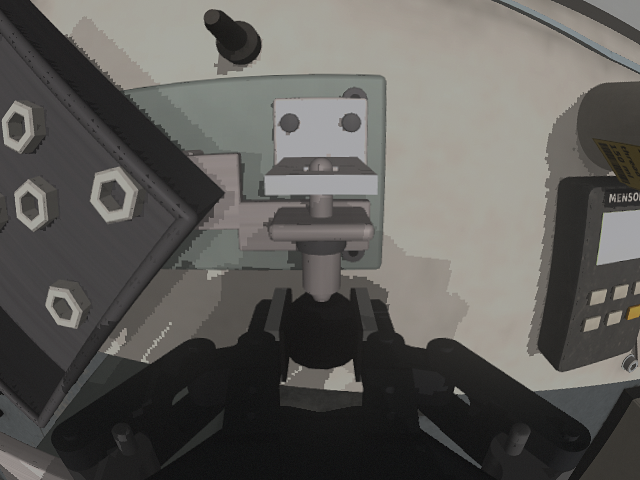

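{"fn": "carry_out", "kwargs": {"series": [[-0.15,-0.018,0,0,0,0,0],[-0.15,-0.018,0,0,0,0,0],[-0.15,-0.018,0,0,0,0,0],[-0.1,-0.012,0,0,0,0,0],[0,0,0,0,0,0,0],[0,0,0,0,0,0,0]]}}

```text
t: 5.6
tool_pos: [0.4341, -0.2287, 0.0445]
tool_rot: [3.132, 0.19, 0.01]
contact_force: [5.7, -2.7, 4.4]
opening: 0.0249
```

Run:
```python
from station import ctrl
from h import *
o=ctrl.get_obs();p=ctrl.get_image("wrist");cv2.imwrite("pics/w4.png",p["frame"])
print(o["t"],o["tool_pos"],o["contact_force"],o["wrist_torque"],o["opening"])
```

```text
5.6 [ 0.4340644  -0.22874984  0.04450723] [ 5.74348465 -2.74725235  4.37527307] [-0.50855102 -0.91130873  0.00589358] 0.024929608489100065
```

View pics/w4.png

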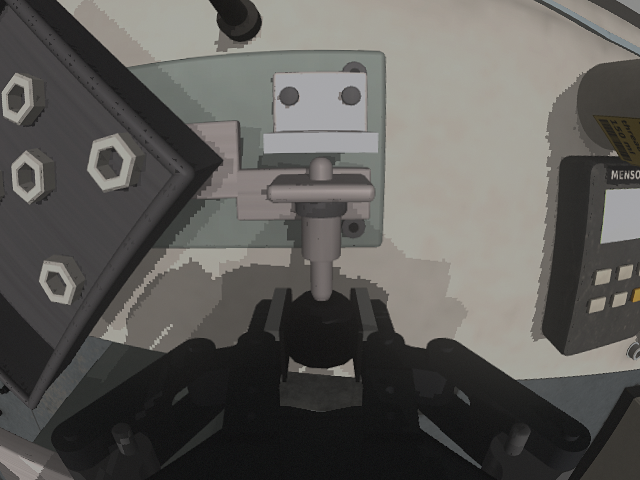

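The pin is clear of the white bracket plate, with about 12.5 mm of travel. Next I go on to the stop.

{"fn": "carry_out", "kwargs": {"series": [[-0.1,-0.012,0,0,0,0,0],[-0.04,-0.005,0,0,0,0,0],[0,0,0,0,0,0,0],[0,0,0,0,0,0,0]]}}

```text
t: 6.05
tool_pos: [0.4324, -0.229, 0.0449]
tool_rot: [3.132, 0.189, 0.017]
contact_force: [11.9, -2.4, 0.9]
opening: 0.0251
```

Run:
```python
import numpy as np
th=np.arange(0,.65,.04)+.0962
h=.229*np.cos(th);z=.229*np.sin(th)
for a,b in zip(-np.diff(h),np.diff(z)):print(round(-.117*a/.025,3),round(.993*a/.025,3),round(b/.025,3))
```

```text
-0.005 0.042 0.364
-0.007 0.057 0.362
-0.008 0.071 0.359
-0.01 0.085 0.356
-0.012 0.099 0.352
-0.013 0.113 0.348
-0.015 0.127 0.343
-0.017 0.14 0.338
-0.018 0.154 0.332
-0.02 0.167 0.326
-0.021 0.18 0.319
-0.023 0.192 0.311
-0.024 0.204 0.303
-0.025 0.216 0.295
-0.027 0.228 0.286
-0.028 0.239 0.276
```

{"fn": "carry_out", "kwargs": {"series": [[-0.005,0.04,0.36,0,0,0,0],[-0.007,0.057,0.36,0,0,0,0],[-0.008,0.07,0.36,0,0,0,0],[0,0,0,0,0,0,0]]}}

```text
t: 6.45
tool_pos: [0.4318, -0.2247, 0.0722]
tool_rot: [3.132, 0.19, 0.018]
contact_force: [13.2, -3.2, -2.6]
opening: 0.0251
```

Run:
```python
from station import ctrl
from h import *
o=ctrl.get_obs();p=ctrl.get_image("wrist");cv2.imwrite("pics/w5.png",p["frame"])
print(o["t"],o["tool_pos"],o["contact_force"],o["wrist_torque"],o["opening"])
```

```text
6.45 [ 0.43180816 -0.22470275  0.07221826] [13.24141819 -3.21773089 -2.6008682 ] [-0.5405997  -2.05032588 -0.09364047] 0.025086767426807037
```

View pics/w5.png

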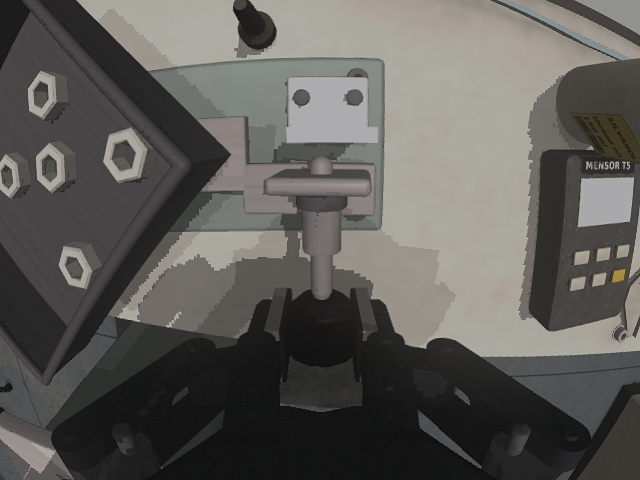

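The tray swings up freely with the pin still out, its plate now above the bracket. I carry on along the arc.

{"fn": "carry_out", "kwargs": {"series": [[-0.01,0.085,0.356,0,0,0,0],[-0.012,0.1,0.352,0,0,0,0],[-0.013,0.113,0.348,0,0,0,0],[-0.015,0.127,0.343,0,0,0,0],[-0.017,0.14,0.338,0,0,0,0],[-0.018,0.154,0.332,0,0,0,0],[0,0,0,0,0,0,0]]}}

```text
t: 7.2
tool_pos: [0.4295, -0.2066, 0.1241]
tool_rot: [3.131, 0.19, 0.018]
contact_force: [13.0, -4.1, 0.7]
opening: 0.0251
```

{"fn": "carry_out", "kwargs": {"series": [[-0.02,0.167,0.326,0,0,0,0],[-0.021,0.18,0.319,0,0,0,0],[-0.023,0.192,0.311,0,0,0,0],[-0.024,0.204,0.303,0,0,0,0],[-0.025,0.216,0.295,0,0,0,0],[0,0,0,0,0,0,0],[0,0,0,0,0,0,0],[0,0,0,0,0,0,0],[0,0,0,0,0,0,0],[0,0,0,0,0,0,0]]}}

```text
t: 8.2
tool_pos: [0.4265, -0.1829, 0.1624]
tool_rot: [3.131, 0.19, 0.018]
contact_force: [12.9, -4.5, 1.2]
opening: 0.0249
```

Run:
```python
from station import ctrl
from h import *
o=ctrl.get_obs()
print(o["t"],o["tool_pos"],o["contact_force"],o["wrist_torque"],o["opening"])
ims=[]
for n,(x,y) in {"scene":(220,170),"side":(250,160)}.items():
    p=ctrl.get_image(n); ims.append(cv2.resize(p["frame"][y:y+200,x:x+200],(400,400),interpolation=2))
cv2.imwrite("pics/c6.png",np.hstack(ims))
cv2.imwrite("pics/w6.png",ctrl.get_image("wrist")["frame"])
```

```text
8.2 [ 0.4264833  -0.18285659  0.16238851] [12.87827037 -4.46580148  1.17951117] [-0.63507272 -1.974294   -0.0272619 ] 0.024914824340217585
```

View pics/c6.png

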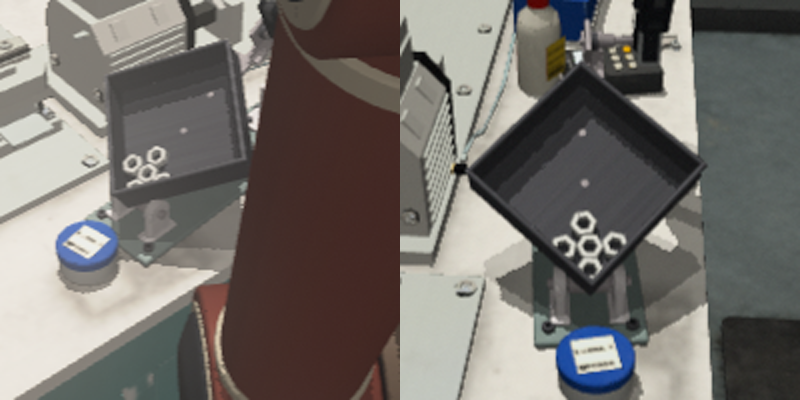

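View pics/w6.png

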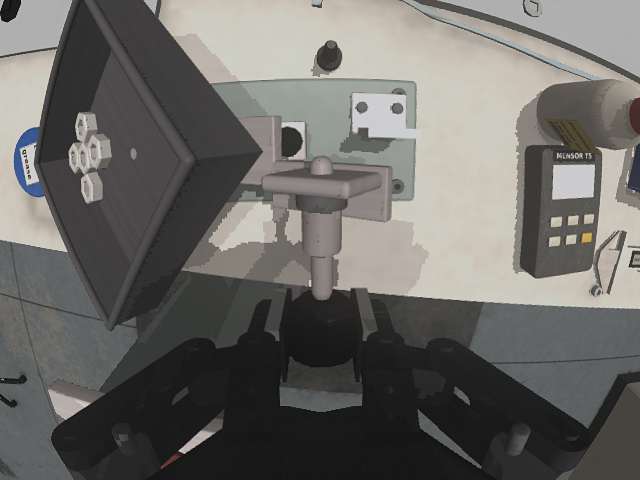

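Run:
```python
from station import ctrl
from h import *
th=.559
p=ctrl.get_image("side")
x0=np.array([.117,-.993,0]);x0/=np.linalg.norm(x0);y=np.array([-x0[1],x0[0],0]);z0=np.array([0,0,1.])
pc0=np.array([.467,.0175,.052]);hg=pc0+.011*x0-.012*z0
x=np.cos(th)*x0+np.sin(th)*z0;z=-np.sin(th)*x0+np.cos(th)*z0
pc=hg-.011*x+.012*z
print("proj pc",proj(p,pc),"mid",proj(p,pc+.099*x))
o=-p["R"].T@p["t"]
seen=[]
for r in ctrl.mark_of(p,"nut_1"):
    uv=np.array(r["position"])*[640,480]
    d=p["R"].T@np.array([(uv[0]-p["cx"])/p["fx"],(uv[1]-p["cy"])/p["fy"],1])
    P=o+d*((pc-o)@z)/(d@z)-pc
    print(r["p"],uv.round(1),"xy mm",(P@x*1000).round(1),(P@y*1000).round(1),(np.linalg.norm(P)*1000).round(1))
```

```text
proj pc [344.02605802 304.46207284] mid [341.76194543 250.68352212]
0.54 [345.6 294.6] xy mm 17.4 -3.4 17.7
0.48 [340.2 273.5] xy mm 56.0 4.4 56.2
0.43 [328.6 285.6] xy mm 34.4 25.6 42.9
0.42 [356.3 282.1] xy mm 39.5 -23.1 45.7
0.42 [344.8 283.2] xy mm 38.0 -3.0 38.1
```

{"fn": "carry_out", "kwargs": {"series": [[0,0,0,0,0,0,0],[0,0,0,0,0,0,0],[0,0,0,0,0,0,0],[0,0,0,0,0,0,0],[0,0,0,0,0,0,0]]}}

```text
t: 8.95
tool_pos: [0.4265, -0.1829, 0.1624]
tool_rot: [3.131, 0.19, 0.018]
contact_force: [13.1, -3.1, 1.9]
opening: 0.0248
```

Run:
```python
from station import ctrl
from h import *
o=ctrl.get_obs();print(o["t"],o["tool_pos"],abs(o["dq"]).max(),o["contact_force"],o["opening"])
a=ctrl.get_image("side")["frame"][200:320,280:410].astype(int)
for i in range(6): b=ctrl.get_image("side")["frame"][200:320,280:410].astype(int)
print("max/mean diff",abs(a-b).max(),abs(a-b).mean())
c=cv2.imread("pics/c6.png")
for n in ["grease_tin","bit_holder","torque_tester","oil_bottle"]:
    p=ctrl.get_image("side")
    for r in ctrl.mark_of(p,n)[:1]: print(n,r["p"],ray_z(p,np.array(r["position"])*[640,480],0))
o=ctrl.get_obs();print(o["t"],o["tool_pos"])
```

```text
8.95 [ 0.42649938 -0.18286356  0.1623873 ] 0.0020309286661075554 [13.0641182  -3.14521322  1.93548894] 0.024813523547444736
max/mean diff 6 0.9335683760683761
grease_tin 0.56 [ 0.48378832 -0.18449887  0.        ]
torque_tester 0.78 [ 0.46711729 -0.4066514   0.        ]
oil_bottle 0.9 [ 0.56162363 -0.3964176   0.        ]
9.7 [ 0.42648734 -0.18285878  0.16236269]
```

```bash
python3 -c "
from station import ctrl
print(ctrl.finish_job()); print(ctrl.get_obs()['t'])"
```

```text
the job is handed in; nothing more can be done
None
the job is handed in; nothing more can be done
```

I gripped the knob from above, pulled it out to its stop with the tray level, and swung the tray up. I handed the job in at about 9.7 s with the arm still holding; no verdict was reported.

**Pull:** the measured travel was about 14 mm. The force rose from about 6 N to 12 N at the stop, and the wrist picture at 12.5 mm showed the pin clear of the bracket.

**Tilt:** about 0.56 rad (32 degrees), worked out from how far the tool rose. The knob was still gripped (opening 25 mm), with about 13 N against the stop.

**Nuts:** all five are in the pick corner. I measured them once in the side view, 18 to 56 mm from the corner against the 68 mm limit. Side pictures taken 0.3 s apart differed only by noise, so the nuts and tray were at rest.

**Bystanders:**
- **Torque tester:** within 3 mm of its starting spot in the side view.
- **Oil bottle:** 12 mm off in the side view. I put this down to detector error, since the arm stayed well clear of it.
- **Grease tin:** the last detection (confidence 0.56) put it in the tray area, which disagrees with the pictures. They show the tin standing where it was, so I took that detection as false.
- **Bit holder:** the detector did not report it at the end. It shows upright in the wrist picture, but I did not measure its position.

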